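Short spin on the bench centrifuge

TASK

Give the samples in the bench centrifuge a short spin: first push its raised lid down until it is fully shut, then switch the mains on by pressing the raised, white-striped end of the black rocker, then press the blue key all the way down and keep it down, because the machine spins only while that key is held: finish while still holding it pressed. Work with the fingertips from outside: do not take hold of the lid or reach under it, do not raise it further, and do not shove or lift the machine. Leave the green and red keys unpressed and everything else on the bench where it stands.

Things in the scene. Friction and masses are not known exactly. Their poses are not given: they have to be found in the camera images.
- centrifuge: the loose white microcentrifuge, 4.2 kg, on rubber feet: 285 (x) x 250 (y) x 152 mm high with the lid shut. Origin: centre of its underside, on the bench. x points from its front (control panel, towards the robot) to its rear (lid hinge), y to its left as seen from the robot, z up. The deck around the rotor bowl is 130 mm high and runs from x -50 to +140 mm.
- panel_mid (a point): middle of the control panel's surface; axes those of the centrifuge. The panel falls from the deck's front edge towards -x, 0.28 rad below level, 98 mm long, 250 mm wide, lower edge 103 mm high. On it, left to right: black mains rocker (y +88 mm), green, red and blue round keys (y +30, -28, -86 mm) in a row; a flat dark display above the keys.
- lid (a joint): the lid's hinge angle in rad: 0 is fully shut, it grows as the lid is raised (stop at 1.4); it starts between 0.6 and 0.95. A stiff friction hinge (0.42 N m): the lid stays where it is left; 2 to 6 N square to it at lid_push move it down.
- lid_hinge (a point): midpoint of the lid's hinge line, 130 mm from the centrifuge's origin along +x and 134 mm above it. The hinge line runs along the centrifuge's y. Axes turn with the lid: at 0 they are those of the centrifuge.
- lid_push (a point): point on the middle of the lid's flat outer (upper) face, 140 mm from the hinge line towards the free edge and 18 mm above that line when shut. The lid is a white slab 170 mm long, 226 wide, 16 thick, with a round window in its middle and a 10 mm blue lip on the free edge, which ends 188 mm from the hinge line. Axes turn with the lid (z out of the outer face).
- lid_lining: the grey lining over the lid's whole underside, lip included (fixed to the lid); fingers must not touch it. Origin on the hinge line, axes turning with the lid.
- mains (a joint): the mains rocker's angle in rad: 0 is off (start), 0.4 is on; it is stiff and stays where it is left, so press it right home. About 4 N on its raised end move it.
- mains_on_end (a point): top of the rocker's on end, the end nearer the lid, with a white stripe; raised when off. The rocker is black, 35 mm long (down the panel's slope), 23 wide; this point lies about 12 mm from its middle towards the lid, 10 mm out of the panel when off, 5 mm when on. Axes turn with the rocker; when it is off, z is the panel's outward normal.
- spin_key (a joint): travel of the blue short-spin key in m: 0 is up, 0.004 is fully down. Springs back when let go; 1.4 N starts it, 4.2 N holds it fully down.
- spin_key_top (a point): the centre of the blue key's flat top, 22 mm across, 9 mm out of the panel when up. Its z axis is the outward normal of the panel, which is also the line along which the key moves.
- start_key (a joint): travel of the green key in m (0 up, 0.004 down), 22 mm across; not to be pressed.
- stop_key (a joint): travel of the red key in m (0 up, 0.004 down), 22 mm across, 58 mm from the blue key's centre; not to be pressed.
- tube_rack: an orange rack of small capped tubes, 130 x 66 x 48 mm, 0.25 kg, standing left of the centrifuge. Origin: centre of its underside.
- wash_bottle: a white wash bottle with a red cap and bent spout, 64 mm across and 183 mm high, standing right of the centrifuge. Origin: centre of its underside.
- sample_jar: a small jar with a yellow cap, 44 mm across, 55 mm high, standing in front of the centrifuge's panel. Origin: centre of its underside.
- marker_tent: a folded yellow marker with a black arrow, 66 x 70 mm and 70 mm high, standing in front of the panel. Origin: centre of its underside.
- muscle_figure: a red-brown anatomical figure 191 mm high on a black disc 68 mm across. Origin: centre of its underside.
- heart_model: a heart model 155 mm high on a white stand 70 mm square. Origin: centre of its underside.
- spine_model: a lumbar spine model 210 mm high on a wooden disc 80 mm across. Origin: centre of its underside.

How it is judged:
By the outcome, as a careful person would: the job done as asked, in the order asked, and still so for the second after the job is handed in, while the arm keeps its last pose, push and grip.
It also fails if it takes over 64 s, if anything falls off the work surface, if the arm or the gripper's body presses on something with over 40 N, if the wrist force passes 120 N, or if a joint passes its speed limit or range.

ROBOT

A 6-joint arm with a two-finger parallel gripper is mounted at the origin on the work surface. World frame = base frame: x ahead of the robot, y to its left, z up, the work surface at z = 0. Lengths are in m, angles in rad, forces in N, time in s.
With the tool pointing down it reaches from about 0.425 to 0.95 m from the base axis. Payload 3.5 kg.
Tool frame: the origin (TCP) lies midway between the tips of the shut fingers; the grasp point (between the pads) lies ctrl.grasp_offset behind it (ctrl.grasp_offset is the distance from the TCP to the grasp point, in m); x points along the fingers, y is the direction in which the jaws open and shut, and the axes are right-handed (so a half turn about x gives the same grasp; the last joint's range is limited). The gripper opens to 85 mm and grips with 20 to 120 N. Pads are 22 mm wide; open, the fingers measure 114 mm over their backs; the gripper's body (76 mm by 85 mm) begins 54 mm behind the grasp point. The pads swing forward as they close: fully open they stand 13 mm farther back than shut.
Start: joints at [-1.304, 0.286, 1.577, -0, 1.279, -0.15], TCP at [0.273, -0.617, 0.231] pointing down, gripper open.
Joint ranges: [-2.77, 2.77], [-0.9, 2.22], [0.21, 2.48], [-1.53, 4.67], [0.24, 2.81], [-2.84, 2.84]. Speed limits (rad/s): [2.79, 2.79, 3.14, 3.14, 3.14, 3.14].

INTERFACE

Orientations are given as a unit quaternion [x, y, z, w].
In Python, from plant import readout, read_camera, sign_off, ctrl gives the robot as it stands.
- The arm moves only by the tool drive_tool, never from a script. Its argument "steps" is a list of rows, each a list of 5 numbers: the shift along the tool's x, y, z in cm, then the turn about the tool's x in degrees, then the opening, from 0 (shut) to 1 (fully open). A call has 1 to 10 rows; each row shifts and turns the commanded pose from where the row before left it, along the tool's axes as they then stand; what a row does not reach is not made up. A row lasts 1/10 s, in which the tool goes at most 50 mm and 8.59 degrees, less where a joint would pass 70% of its speed; a pose out of reach is approached as far as the arm can. A call is refused whole if a number of a shift passes 5 or a number of a turn 8.59, either way. A call with a gripper value outside its range is refused whole. The fingers move at their own pace and stop on an object; "force" is the grip in N (left out, the last holds). Time passes only in rows, so rows that do not move let the fingers close. It gives the time, the measured TCP pose, the force and the opening at its end, in the units of the state.
- readout.get_state(): the state, without advancing time (a new reading comes with each control period).
- read_camera(name): name is "scene" or "top" or "wrist"; returns a dict with "frame" (384x512x3 uint8, red, green, blue), "vertical_fov" (degrees; the focal length in pixels is half the picture's height over the tangent of half this angle, whatever the lens; pixels are square), "cx", "cy" (the principal point, pixels), "k1" (the pictures are not rectified: a ray, as slopes to the right and down, at radius r is drawn at 1 + k1 r^2 times it, then the intrinsics apply), "eye" and "orientation" of the camera in the world. Camera axes: x right, y up, looking along -z (the intrinsics and any distortion apply to the point x, -y, -z); pixel columns grow to the right and rows downward; lengths in m; the calibration is good to about 2 mm. A picture is of the moment at which its call begins. There is no depth.
- sign_off(): hands the job in, once; it reports no verdict.
The state is a dict: "time": time; "qpos": joint angles; "dq": joint speeds; "joint_efforts": joint torques, N m; "eef_pos": TCP position; "tcp_rot": TCP orientation; "contact_force": force on the tool from outside, world axes, zero at the start; "wrist_torque": the same for the moment, N m; "opening": opening from 0.0 (shut) to 1.0 (fully open).
Only numpy, scipy, OpenCV 4.12 (cv2) and the standard library are available. Lean on these libraries where they do the work, as an engineer would, in place of code of your own. Each camera call takes 0.05 s, during which the arm holds its last target. There are 200 camera calls.

## Working session

There is one attempt and no reset: what is moved stays moved. The work goes in short steps, Python scripts to look and compute and a tool call to move; the robot and the scene stay as the last step left them, time stands still between calls to the robot, and variables do not carry over. Pictures are saved under pics/ and viewed, about 8 in all and at most 12, crops included, and the job is handed in when it is done.

Besides the shell and the picture viewer there is one more tool, called by a JSON object that holds its "api" and its "payload". drive_tool: Moves the arm, as the interface text tells. Its arguments: {"type":"object","properties":{"steps":{"type":"array","items":{"type":"array","items":{"type":"number"}}},"force":{"type":"number"}},"required":["steps"]}

```bash
ls; mkdir -p pics
cat > h.py <<'E'
import numpy as np,cv2
from scipy.spatial.transform import Rotation as R
from plant import readout,read_camera,sign_off,ctrl
def shot(name,fn=None):
    c=read_camera(name)
    if fn: cv2.imwrite('pics/'+fn+'.png',c['frame'][...,::-1])
    return c
def K(c):
    h=c['frame'].shape[0]; return h/2/np.tan(np.radians(c['vertical_fov'])/2)
def ray(c,u,v):
    f=K(c); d=np.array([(u-c['cx'])/f,(v-c['cy'])/f]); s=d.copy()
    for _ in range(30): s=d/(1+c['k1']*(s@s))
    return np.array(c['eye']),R.from_quat(c['orientation']).apply([s[0],-s[1],-1])
def onz(c,u,v,z):
    e,d=ray(c,u,v); return e+d*(z-e[2])/d[2]
def tri(*crs):
    A=np.zeros((3,3));b=np.zeros(3);L=[]
    for c,u,v in crs:
        e,d=ray(c,u,v); d=d/np.linalg.norm(d); P=np.eye(3)-np.outer(d,d); A+=P;b+=P@e; L.append((e,P))
    p=np.linalg.solve(A,b); return p,[np.linalg.norm(P@(p-e)) for e,P in L]
def proj(c,p):
    q=R.from_quat(c['orientation']).inv().apply(np.array(p)-c['eye']); s=np.array([q[0],-q[1]])/-q[2]
    return s*(1+c['k1']*(s@s))*K(c)+[c['cx'],c['cy']]
E
python3 - <<'E'
from h import *
import pickle
C={n:shot(n,n+'0') for n in('scene','top','wrist')}
pickle.dump(C,open('c0.pkl','wb'))
for n,c in C.items(): print(n,c['eye'],c['orientation'],c['vertical_fov'],c['k1'],c['cx'],c['cy'])
s=readout.get_state();print(s,ctrl.grasp_offset)
E
```

```text
pics
scene [1.04013498 0.76223783 1.07308708] [0.11292352 0.34154673 0.89241955 0.27236272] 57.49314272777834 0.001747426194326722 261.16818576166156 194.95038109985785
top [0.47655437 0.02734628 1.52624687] [-0.0194434   0.01602825  0.7143656  -0.69931884] 49.357871419726095 -0.09186746525815141 264.3793647386061 196.908564700158
wrist [ 0.34824778 -0.58411637  0.37391211] [-0.13549248  0.08894728 -0.53852514  0.82687414] 61.91095019739733 -0.07297485154568017 253.57113088487853 195.06448186978318
{'time': 0.15, 'qpos': array([-1.30397615e+00,  2.87024228e-01,  1.57783164e+00,  1.02642963e-05,
        1.27865662e+00, -1.49956506e-01]), 'dq': array([ 0.00037197, -0.00306014, -0.00341051, -0.00029202,  0.00082607,
        0.00076853]), 'joint_efforts': array([ 7.29955718e-04, -4.06600857e+01, -2.93143719e+01, -1.64094213e-04,
        3.90642046e-03, -4.82464500e-06]), 'eef_pos': array([ 0.27316761, -0.61668635,  0.23022849]), 'tcp_rot': array([-0.69177269, -0.14696535,  0.69184503, -0.14560974]), 'contact_force': array([-0.1943795 , -0.71656154,  1.3469058 ]), 'wrist_torque': array([ 0.02366598,  0.02728311, -0.04796545]), 'opening': 1.0017840719671693} 0.0187
```

View pics/scene0.png

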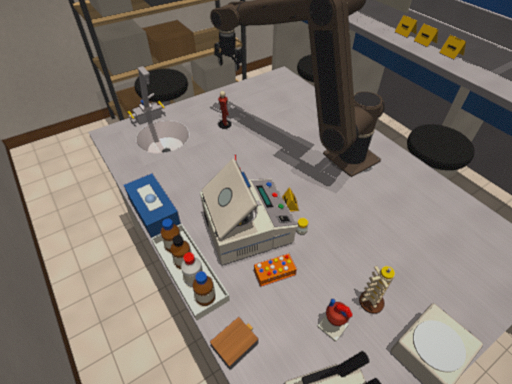

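View pics/top0.png

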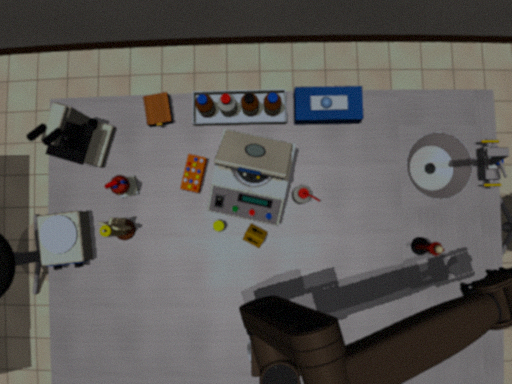

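The scene view shows the centrifuge with its lid raised (column ~230, row ~200) and its panel facing the robot. The top view shows the keys at about (235,208), (252,212) and (268,215), the rocker at about (219,203), and the lid as a slab at about (255,150). I'll enlarge both.

Run:
```python
from h import *
import pickle
C=pickle.load(open('c0.pkl','rb'))
a=C['top']['frame'][120:250,190:320]; b=C['scene']['frame'][155:265,190:320]
a=cv2.resize(a,None,fx=4,fy=4,interpolation=cv2.INTER_CUBIC)[:, :]
b=cv2.resize(b,None,fx=4,fy=4,interpolation=cv2.INTER_CUBIC)
a=cv2.resize(a,(400,400));b=cv2.resize(b,(400,338))
o=np.zeros((400,800,3),np.uint8);o[:,:400]=a;o[:338,400:]=b
cv2.imwrite('pics/z.png',o[...,::-1])
for n,(r0,r1,c0,c1) in dict(top=(190,226,205,290),scene=(170,235,240,305)).items():
    f=C[n]['frame'][r0:r1,c0:c1]; h=cv2.cvtColor(f,cv2.COLOR_RGB2HSV)
    for k,(lo,hi) in dict(green=(45,85),blue=(95,130),red=(172,180),red0=(0,6)).items():
        m=((h[...,0]>=lo)&(h[...,0]<=hi)&(h[...,1]>110)&(h[...,2]>50)).astype(np.uint8)
        nn,_,st,ce=cv2.connectedComponentsWithStats(m)
        print(n,k,[(st[i,4],np.round(ce[i]+[c0,r0],1).tolist()) for i in range(1,nn) if st[i,4]>3])
```

```text
top green [(np.int32(6), [245.5, 198.5]), (np.int32(6), [249.2, 199.0]), (np.int32(7), [257.0, 200.6]), (np.int32(4), [252.2, 200.8]), (np.int32(10), [263.6, 202.4]), (np.int32(26), [234.7, 208.2])]
top blue [(np.int32(32), [268.4, 215.7])]
top red []
top red0 [(np.int32(25), [251.5, 211.9])]
scene green [(np.int32(68), [264.2, 195.7]), (np.int32(17), [280.6, 205.8])]
scene blue [(np.int32(34), [245.5, 179.1]), (np.int32(16), [268.5, 184.0])]
scene red []
scene red0 [(np.int32(22), [274.4, 194.3])]
```

View pics/z.png

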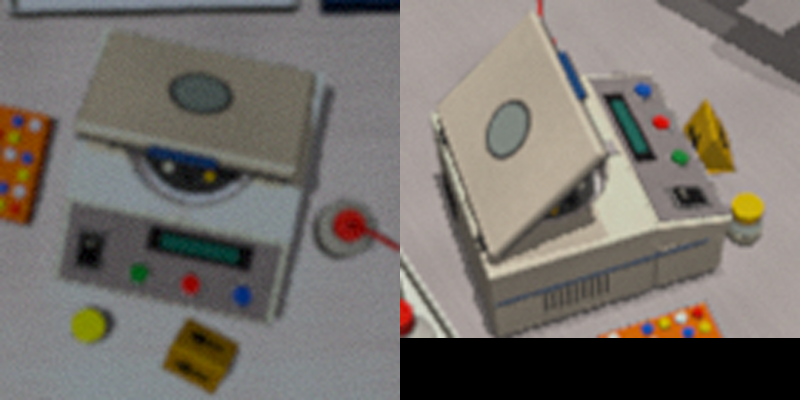

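The enlargement shows the rocker at the left with its white stripe toward the lid. The green, red and blue keys run to the right, and the jar and tent stand in front. Next I triangulate.

Run:
```python
from h import *
import pickle
C=pickle.load(open('c0.pkl','rb'));t,s=C['top'],C['scene']
P={}
for n,a,b in (('green',(234.7,208.2),(280.6,205.8)),('red',(251.5,211.9),(274.4,194.3)),('blue',(268.4,215.7),(268.5,184.0)),
 ('rock',(190+88*.325,120+248*.325),(190+287*.325,155+195*.325)),
 ('lidFL(+y)',(190+77*.325,120+130*.325),(190+92*.325,155+252*.325)),('lidFR',(190+296*.325,120+174*.325),(190+(203)*.325,155+152*.325))):
    P[n],r=tri((t,*a),(s,*b)); print(n,P[n].round(4),np.round(r,4))
v=P['blue']-P['green'];print(np.linalg.norm(v),'yaw',np.degrees(np.arctan2(v[0],-v[1])))
# keys on plane at z ~0.121
for z in (.118,.123): print([onz(t,*a,z).round(4) for a in ((234.7,208.2),(251.5,211.9),(268.4,215.7))])
jar=onz(t,219.5,226,.055);print('jar',jar,'tent',onz(t,256,235,.04))
for n,u,v in (('decklip',250,175),):pass
```

```text
green [0.5108 0.135  0.1145] [0.0008 0.0008]
red [0.4973 0.0783 0.1157] [0.0006 0.0006]
blue [0.4835 0.0213 0.1134] [0.0003 0.0003]
rock [0.5381 0.1885 0.1171] [0.0001 0.0001]
lidFL(+y) [0.7161 0.1711 0.1283] [0.0552 0.0552]
lidFR [ 0.5819 -0.0106  0.0402] [0.0532 0.0532]
0.11693541118394853 yaw -13.512731648211012
[array([0.5114, 0.1343, 0.118 ]), array([0.4977, 0.0779, 0.118 ]), array([0.4837, 0.0212, 0.118 ])]
[array([0.5112, 0.1339, 0.123 ]), array([0.4976, 0.0777, 0.123 ]), array([0.4837, 0.0212, 0.123 ])]
jar [0.45136031 0.1938087  0.055     ] tent [0.41658512 0.06632672 0.04      ]
```

Run:
```python
from h import *
import pickle
C=pickle.load(open('c0.pkl','rb'));t,s=C['top'],C['scene']
k=.325
P={}
for n,a,b in (('FL',(77,130),(605,155)),('FR',(296,174),(535,12)),('HL',(108,32),(490,258)),('HR',(315,72),(437,115)),('win',(200,93),(508,130))):
    P[n],r=tri((t,190+a[0]*k,120+a[1]*k),(s,190+(b[0]-400)*k,155+b[1]*k)); print(n,P[n].round(4),np.round(r,4))
for a,b in (('FL','FR'),('HL','HR'),('FL','HL'),('FR','HR')):
    v=P[a]-P[b];print(a,b,np.linalg.norm(v).round(4),v.round(3),'yaw/elev',np.degrees(np.arctan2(-v[0],v[1])).round(1),np.arctan2(v[2],np.hypot(v[0],v[1])).round(3))
# body corners: panel front lower corners z=.103, and deck/panel edge z=.13 in top
for n,u,v,z in (('panelFL',62,278,.103),('panelFR',270,320,.103),('deckL',70,205,.13),('deckR',285,248,.13)): print(n,onz(t,190+u*k,120+v*k,z).round(4))
st=readout.get_state();print(R.from_quat(st['tcp_rot']).as_matrix().round(3))
```

```text
FL [0.6489 0.1831 0.2535] [0.0017 0.0017]
FR [ 0.5992 -0.0338  0.2573] [0.0022 0.0022]
HL [0.7728 0.1594 0.145 ] [0.0012 0.0012]
HR [ 0.7227 -0.0634  0.1333] [0.0024 0.0024]
win [0.692  0.0605 0.2031] [0.0011 0.0011]
FL FR 0.2225 [ 0.05   0.217 -0.004] yaw/elev -12.9 -0.017
HL HR 0.2286 [0.05  0.223 0.012] yaw/elev -12.7 0.051
FL HL 0.1664 [-0.124  0.024  0.109] yaw/elev 79.2 0.71
FR HR 0.1775 [-0.124  0.03   0.124] yaw/elev 76.5 0.773
panelFL [0.5061 0.2195 0.103 ]
panelFR [ 0.4549 -0.01    0.103 ]
deckL [0.585  0.2059 0.13  ]
deckR [ 0.5331 -0.0274  0.13  ]
[[-0.     0.405 -0.914]
 [ 0.002 -0.914 -0.405]
 [-1.    -0.002 -0.   ]]
```

Yaw is about -13.2° and the lid is at about 0.74 rad, but the position along the machine's x is uncertain by 1–2 cm. I'll lift, move in, square the tool to the machine and look from nearer.

{"api": "drive_tool", "payload": {"steps": [[-4.5,0,0,0,0],[-4.5,0,0,0,0],[-4.5,0,0,0,0],[-4.5,0,0,0,0],[0,-3.15,-3.6,0,0],[0,-3.15,-3.6,0,0],[0,-3.15,-3.6,0,0],[0,-3.15,-3.6,0,0],[0,-3.15,-3.6,0,0],[0,-3.15,-3.6,0,0]]}}

```text
time: 1.15
eef_pos: [0.3946, -0.355, 0.411]
tcp_rot: [0.692, 0.146, -0.692, 0.146]
contact_force: [1.0, 0.1, -0.3]
opening: 0.003
```

{"api": "drive_tool", "payload": {"steps": [[0,-3.15,-3.6,0,0],[0,-3.15,-3.6,0,0],[0,-3.15,-3.6,0,0],[0,-3.15,-3.6,0,0],[0,-3.15,-3.6,0,0],[0,-3.15,-3.6,0,0],[0,-3.15,-3.6,0,0],[0,-3.15,-3.6,0,0],[0,-3.15,-3.6,0,0],[0,0,0,0,0]]}}

```text
time: 2.15
eef_pos: [0.5766, 0.0383, 0.4102]
tcp_rot: [-0.691, -0.149, 0.692, -0.148]
contact_force: [-0.1, -0.9, 0.5]
opening: 0.006
```

{"api": "drive_tool", "payload": {"steps": [[0,0,0,7.4,0],[0,0,0,7.4,0],[0,0,0,7.4,0],[0,0,0,7.4,0],[0,0,0,7.4,0],[0,0,0,0,0],[0,0,0,0,0]]}}

```text
time: 2.85
eef_pos: [0.5756, 0.0331, 0.4111]
tcp_rot: [-0.702, 0.08, 0.703, 0.08]
contact_force: [0.1, -0.2, 0.5]
opening: 0.002
```

Run:
```python
from h import *
import pickle
c=shot('wrist'); pickle.dump(c,open('w1.pkl','wb'))
cv2.imwrite('pics/w1.png',cv2.resize(c['frame'],(800,600),interpolation=cv2.INTER_CUBIC)[...,::-1])
st=readout.get_state();print(st['eef_pos'],R.from_quat(st['tcp_rot']).as_matrix().round(3),st['qpos'],st['contact_force'],c['eye'])
```

```text
[0.57564116 0.03313536 0.41116211] [[-0.    -0.225 -0.974]
 [-0.    -0.974  0.225]
 [-1.     0.     0.   ]] [-1.18342631e-01 -1.04640064e-02  1.58512726e+00 -1.30018806e-04
  1.56724159e+00  1.67959635e+00] [-0.55966034  0.30648508 -0.34651154] [0.65567631 0.01365677 0.55489014]
```

View pics/w1.png

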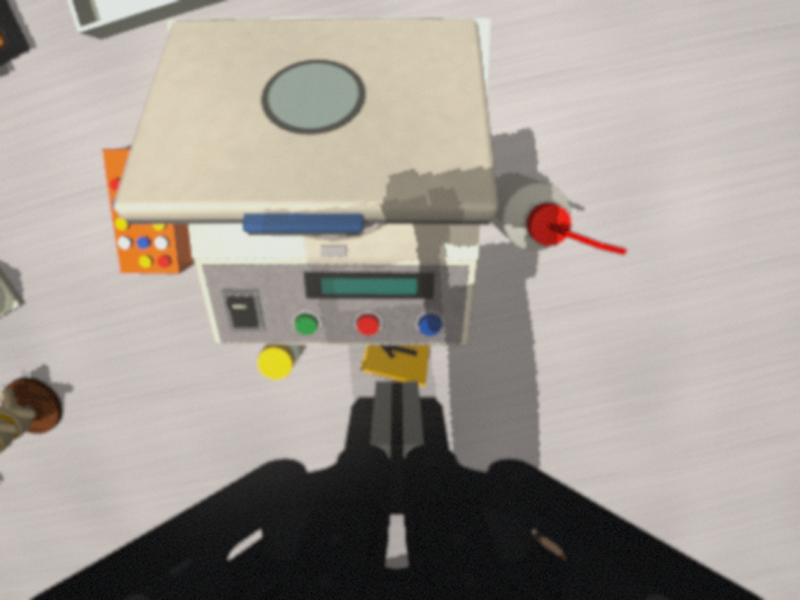

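The wrist view is square to the machine (800x600 pixels). Keys are at (306,323), (368,324) and (430,324), and the rocker at (242,312) with its stripe at (239,306). The panel spans rows 263–343. The lid's free edge is at rows 205–220, from columns 117 to 495, and the shut fingertips are at (397,383).

Run:
```python
from h import *
import pickle
c=pickle.load(open('w1.pkl','rb'));C=pickle.load(open('c0.pkl','rb'));t,s=C['top'],C['scene']
k=.64; yaw=np.radians(-13.2)
X=np.array([np.cos(yaw),np.sin(yaw)]);Y=np.array([-X[1],X[0]])
loc=lambda p:(round(float(p[:2]@X),4),round(float(p[:2]@Y),4))
for n,u,v,z in (('green',306,323,.12),('red',368,324,.12),('blue',430,324,.12),('panTL',203,263,.13),('panTR',475,263,.13),('panBL',220,343,.103),('panBR',465,343,.103),('stripe',239,306,.13)):
    p=onz(c,u*k,v*k,z);print(n,p.round(4),loc(p))
for n,a,b,d in (('green',(306,323),(234.7,208.2),(280.6,205.8)),('red',(368,324),(251.5,211.9),(274.4,194.3)),('blue',(430,324),(268.4,215.7),(268.5,184.0))):
    for q in ([(c,a[0]*k,a[1]*k),(t,*b)],[(c,a[0]*k,a[1]*k),(s,*d)],[(c,a[0]*k,a[1]*k),(s,*d),(t,*b)]):
        p,r=tri(*q);print(n,p.round(4),loc(p),np.round(r,4))
kk=.325
for n,w,a,b in (('FL',(117,206),(77,130),(605,155)),('FR',(495,206),(296,170),(535,12))):
    p,r=tri((c,w[0]*k,w[1]*k),(t,190+a[0]*kk,120+a[1]*kk),(s,190+(b[0]-400)*kk,155+b[1]*kk));print(n,p.round(4),loc(p),np.round(r,4))
q=C['top'];print('hinge pred z.14 in wrist', )
```

```text
green [0.5139 0.1328 0.12  ] (0.47, 0.2467)
red [0.4999 0.0767 0.12  ] (0.4692, 0.1889)
blue [0.4869 0.0205 0.12  ] (0.4694, 0.1312)
panTL [0.592  0.2034 0.13  ] (0.5299, 0.3332)
panTR [ 0.5377 -0.0297  0.13  ] (0.5303, 0.0939)
panBL [0.5072 0.227  0.103 ] (0.442, 0.3368)
panBR [ 0.453  -0.0086  0.103 ] (0.443, 0.0951)
stripe [0.5466 0.1849 0.13  ] (0.49, 0.3048)
green [0.5115 0.1347 0.1128] (0.4672, 0.248) [0.0001 0.0001]
green [0.5108 0.1349 0.1136] (0.4665, 0.248) [0.001 0.001]
green [0.5111 0.1348 0.1139] (0.4668, 0.248) [0.0008 0.0012 0.0004]
red [0.4977 0.0778 0.1136] (0.4668, 0.1894) [0.0002 0.0002]
red [0.4971 0.0778 0.1145] (0.4662, 0.1892) [0.0009 0.0009]
red [0.4974 0.0779 0.1149] (0.4665, 0.1894) [0.0008 0.001  0.0003]
blue [0.4837 0.0209 0.1117] (0.4662, 0.1308) [0.0003 0.0003]
blue [0.4834 0.0208 0.1124] (0.4659, 0.1306) [0.0006 0.0006]
blue [0.4836 0.021  0.1128] (0.466, 0.1309) [0.0006 0.0006 0.0002]
FL [0.6521 0.1849 0.2573] (0.5926, 0.3289) [0.0052 0.0039 0.0034]
FR [ 0.6026 -0.0334  0.2588] (0.5943, 0.1051) [0.0023 0.0028 0.005 ]
hinge pred z.14 in wrist
```

{"api": "drive_tool", "payload": {"steps": [[0,-2.7,-3.2,0,0],[0,-2.7,-3.2,0,0],[3.5,0,0,0,0],[3.5,0,0,0,0],[3.5,0,0,0,0],[2.5,0,0,0,0],[0.5,0,0,0,0],[0,0,0,0,0],[0,0,0,0,0]]}}

```text
time: 3.8
eef_pos: [0.6513, 0.0714, 0.2786]
tcp_rot: [0.704, -0.081, -0.701, -0.081]
contact_force: [1.0, 0.0, -0.2]
opening: -0.001
```

Run:
```python
from h import *
c=shot('wrist');s=shot('scene')
b=cv2.resize(s['frame'][140:265,180:320],(400,357),interpolation=cv2.INTER_CUBIC)
a=cv2.resize(c['frame'],(400,300))
o=np.zeros((357,800,3),np.uint8);o[:300,:400]=a;o[:,400:]=b
cv2.imwrite('pics/w2.png',o[...,::-1])
st=readout.get_state();print(st['eef_pos'],st['contact_force'],proj(s,st['eef_pos']))
```

```text
[0.65140722 0.07146563 0.27917438] [0.40498976 0.17013088 0.29752218] [236.03697715 178.25918129]
```

View pics/w2.png

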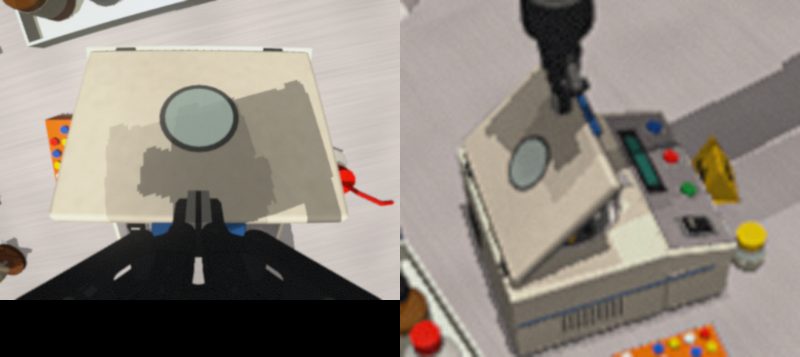

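The left half shows the shut tips over the lid, 28 rows inside its free edge and centred sideways. The right half confirms the tips are above the outer face. Now I lower to contact and follow the arc.

{"api": "drive_tool", "payload": {"steps": [[0.8,0,-0.4,0,0],[0.8,0,0,0,0],[0.8,0,0,0,0],[0.8,0,0,0,0],[0.8,0,0,0,0],[0.6,0,0.2,0,0]]}}

```text
time: 4.5
eef_pos: [0.6522, 0.071, 0.2295]
tcp_rot: [-0.702, 0.081, 0.703, 0.081]
contact_force: [-0.5, -0.3, 2.1]
opening: -0.0
```

{"api": "drive_tool", "payload": {"steps": [[0.6,0,0.25,0,0],[0.6,0,0.25,0,0],[0.6,0,0.25,0,0],[0.6,0,0.25,0,0],[0.6,0,0.25,0,0]]}}

```text
time: 5.0
eef_pos: [0.6398, 0.074, 0.1998]
tcp_rot: [-0.702, 0.081, 0.703, 0.081]
contact_force: [-0.6, -0.1, 0.9]
opening: -0.003
```

{"api": "drive_tool", "payload": {"steps": [[0.6,0,0.15,0,0],[0.6,0,0.15,0,0],[0.6,0,0.15,0,0],[0.6,0,0.1,0,0],[0.6,0,0.1,0,0]]}}

```text
time: 5.5
eef_pos: [0.6336, 0.0754, 0.1697]
tcp_rot: [-0.702, 0.081, 0.703, 0.081]
contact_force: [-0.6, 0.8, 2.4]
opening: -0.003
```

{"api": "drive_tool", "payload": {"steps": [[0.3,0,0,0,0],[0.3,0,0,0,0],[0.3,0,0,0,0]]}}

```text
time: 5.8
eef_pos: [0.6339, 0.0753, 0.1612]
tcp_rot: [0.703, -0.081, -0.702, -0.081]
contact_force: [-1.3, -0.0, 2.1]
opening: -0.001
```

Run:
```python
from h import *
c=shot('wrist');s=shot('scene')
b=cv2.resize(s['frame'][140:265,180:320],(400,357),interpolation=cv2.INTER_CUBIC)
a=cv2.resize(c['frame'],(400,300))
o=np.zeros((357,800,3),np.uint8);o[:300,:400]=a;o[:,400:]=b
cv2.imwrite('pics/w3.png',o[...,::-1])
st=readout.get_state();print(st['eef_pos'],st['contact_force'])
```

```text
[0.63382112 0.07535852 0.16080823] [-0.87604536 -0.24663638 -0.17545597]
```

View pics/w3.png

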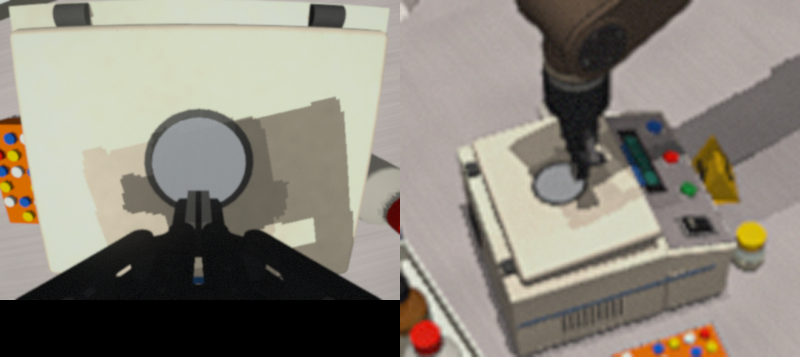

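The lid follows down. It is nearly shut, with the tips at the front rim of the window. I continue until the force rises.

{"api": "drive_tool", "payload": {"steps": [[0.3,0,0,0,0],[0.3,0,0,0,0],[0.2,0,0,0,0]]}}

```text
time: 6.2
eef_pos: [0.6337, 0.0755, 0.153]
tcp_rot: [-0.702, 0.081, 0.703, 0.081]
contact_force: [-1.3, 0.6, 1.4]
opening: -0.003
```

{"api": "drive_tool", "payload": {"steps": [[0.2,0,0,0,0],[0.1,0,0,0,0],[0,0,0,0,0]]}}

```text
time: 6.5
eef_pos: [0.6337, 0.0755, 0.152]
tcp_rot: [-0.702, 0.081, 0.703, 0.081]
contact_force: [-4.4, -0.6, 8.3]
opening: 0.003
```

{"api": "drive_tool", "payload": {"steps": [[0.2,0,0,0,0],[0.2,0,0,0,0],[0,0,0,0,0]]}}

```text
time: 6.8
eef_pos: [0.6338, 0.0755, 0.1519]
tcp_rot: [-0.702, 0.081, 0.703, 0.08]
contact_force: [-11.3, -1.0, 20.5]
opening: 0.0
```

It stopped hard at z = 0.152, which is exactly the shut height, so the lid is shut. Next I go up and across, above the rocker.

{"api": "drive_tool", "payload": {"steps": [[-3,0,0,0,0],[-3,0,0,0,0],[-1,-2.9,3.5,0,0],[0,-2.9,3.5,0,0],[0,-2.9,3.5,0,0],[0,0,0,0,0],[0,0,0,0,0]]}}

```text
time: 7.5
eef_pos: [0.551, 0.1846, 0.2163]
tcp_rot: [0.703, -0.08, -0.702, -0.08]
contact_force: [-0.6, 0.2, 0.1]
opening: -0.001
```

Run:
```python
from h import *
import pickle
c=shot('wrist');pickle.dump(c,open('w4.pkl','wb'))
cv2.imwrite('pics/w4.png',cv2.resize(c['frame'],(800,600),interpolation=cv2.INTER_CUBIC)[...,::-1])
st=readout.get_state();print(st['eef_pos'],st['contact_force'],c['eye'],proj(c,st['eef_pos'])/.64)
```

```text
[0.55156673 0.18386011 0.2162972 ] [ 0.75755013 -0.28285728  0.49160147] [0.63084858 0.16525326 0.36019866] [395.52749128 400.79982465]
```

View pics/w4.png

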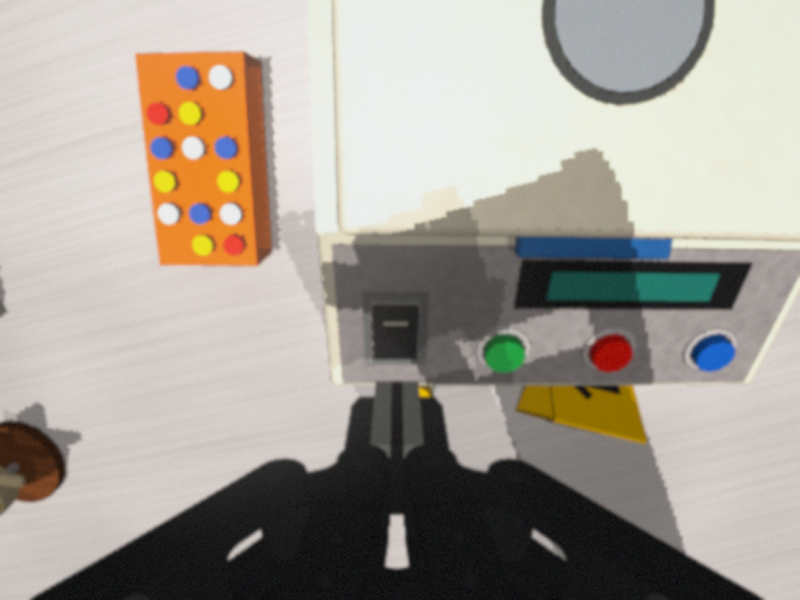

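The lid is shut and flat (straight front line at row 240). The rocker is black, columns 372–420 and rows 303–360, with its stripe at (397,323). Keys are at (505,352), (611,352) and (714,352). The tips project to (396,401).

Run:
```python
from h import *
import pickle
c=pickle.load(open('w4.pkl','rb'));k=.64; yaw=np.radians(-13.2)
X=np.array([np.cos(yaw),np.sin(yaw)]);Y=np.array([-X[1],X[0]])
for n,u,v,z in (('stripe',397,323,.128),('rtop',396,303,.127),('rbot',396,360,.117),('green',505,352,.1186),('red',611,352,.1186),('blue',714,352,.1186),('lidfront L',345,236,.152),('lip',595,240,.150),('lipfront',595,258,.14),('panTop',430,246,.13),('panBot',560,383,.103)):
    p=onz(c,u*k,v*k,z);print(n,p.round(4),(p[:2]@X).round(4),(p[:2]@Y).round(4))
p=np.array([0.55156673,0.18386011]);print(p@X,p@Y)
```

```text
stripe [0.5453 0.1847 0.128 ] 0.4887 0.3043
rtop [0.5553 0.1829 0.127 ] 0.4988 0.3049
rbot [0.5208 0.1909 0.117 ] 0.4635 0.3048
green [0.513  0.1335 0.1186] 0.4689 0.2472
red [0.4998 0.0778 0.1186] 0.4688 0.1899
blue [0.4861 0.0212 0.1186] 0.4685 0.1316
lidfront L [0.5972 0.1952 0.152 ] 0.5368 0.3264
lip [0.5713 0.0913 0.15  ] 0.5353 0.2193
lipfront [0.5601 0.0886 0.14  ] 0.5251 0.2142
panTop [0.58   0.1608 0.13  ] 0.528 0.289
panBot [0.4786 0.1033 0.103 ] 0.4423 0.2098
0.49500911575759576 0.3049530668955277
```

{"api": "drive_tool", "payload": {"steps": [[3,0,0,0,0],[3,0,0,0,0],[2,0,0,0,0],[0.4,0,0,0,0],[0.2,0,0,0,0],[0,0,0,0,0]]}}

```text
time: 8.15
eef_pos: [0.5522, 0.1835, 0.131]
tcp_rot: [0.703, -0.081, -0.702, -0.081]
contact_force: [-0.4, 0.5, 1.2]
opening: 0.0
```

{"api": "drive_tool", "payload": {"steps": [[0.2,0,0,0,0],[0.2,0,0,0,0],[0,0,0,0,0]]}}

```text
time: 8.45
eef_pos: [0.5534, 0.1837, 0.1285]
tcp_rot: [0.704, -0.081, -0.7, -0.081]
contact_force: [2.2, -1.5, 3.5]
opening: 0.002
```

{"api": "drive_tool", "payload": {"steps": [[0.2,0,0,0,0],[0.2,0,0,0,0],[0,0,0,0,0]]}}

```text
time: 8.75
eef_pos: [0.5538, 0.1839, 0.1246]
tcp_rot: [0.705, -0.08, -0.7, -0.081]
contact_force: [3.0, -1.2, 5.2]
opening: 0.001
```

{"api": "drive_tool", "payload": {"steps": [[0.2,0,0,0,0],[0.2,0,0,0,0],[0,0,0,0,0]]}}

```text
time: 9.05
eef_pos: [0.554, 0.1841, 0.1238]
tcp_rot: [0.705, -0.08, -0.7, -0.081]
contact_force: [-3.1, -3.1, 19.8]
opening: 0.0
```

{"api": "drive_tool", "payload": {"steps": [[0.2,0,0,0,0],[0.1,0,0,0,0],[0,0,0,0,0]]}}

```text
time: 9.35
eef_pos: [0.5541, 0.1841, 0.1236]
tcp_rot: [0.704, -0.08, -0.701, -0.08]
contact_force: [-8.7, -4.9, 30.1]
opening: 0.0
```

Hard stop after about 6 mm of travel (5 expected). I back off and compare the rocker with the picture from before.

{"api": "drive_tool", "payload": {"steps": [[-0.9,0,0,0,0],[-3,0,0,0,0],[-3,0,0,0,0],[-2.8,0,0,0,0],[0,0,0,0,0],[0,0,0,0,0]]}}

```text
time: 9.95
eef_pos: [0.5505, 0.1842, 0.2117]
tcp_rot: [-0.702, 0.081, 0.703, 0.081]
contact_force: [-0.8, -0.5, -1.2]
opening: 0.002
```

Run:
```python
from h import *
import pickle
c0=pickle.load(open('w4.pkl','rb'));c=shot('wrist');pickle.dump(c,open('w5.pkl','wb'))
f=lambda c:cv2.resize(c['frame'][170:250,205:355],None,fx=2.66*2,fy=2.66*2,interpolation=cv2.INTER_CUBIC)[:, :800][:300] if 0 else cv2.resize(c['frame'][180:245,225:305],(400,325),interpolation=cv2.INTER_CUBIC)
cv2.imwrite('pics/w5.png',np.hstack([f(c0),f(c)])[...,::-1])
st=readout.get_state();print(st['eef_pos'],st['contact_force'],c['eye'])
```

```text
[0.54992014 0.18403703 0.21041446] [-0.08829649  0.24287547 -1.05080887] [0.63068968 0.16457677 0.35534474]
```

View pics/w5.png

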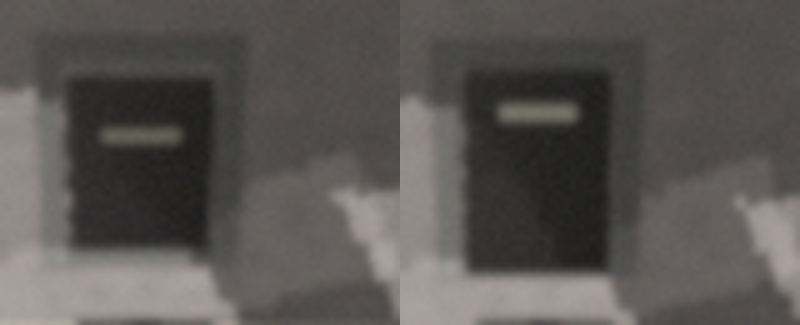

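The rocker has flipped: the stripe moved from row 135 to row 112 and brightened, and the lower end now stands up. To rule out the bezel having stopped the tip early, I press once more slightly nearer its middle, still on the on half.

{"api": "drive_tool", "payload": {"steps": [[3,0,0.25,0,0],[3,0,0,0,0],[2.1,0,0,0,0],[0.3,0,0,0,0],[0.2,0,0,0,0],[0,0,0,0,0]]}}

```text
time: 10.6
eef_pos: [0.547, 0.1844, 0.1246]
tcp_rot: [-0.701, 0.081, 0.704, 0.08]
contact_force: [-0.2, 0.8, 0.4]
opening: 0.001
```

{"api": "drive_tool", "payload": {"steps": [[0.2,0,0,0,0],[0.2,0,0,0,0],[0,0,0,0,0]]}}

```text
time: 10.9
eef_pos: [0.5477, 0.1845, 0.124]
tcp_rot: [-0.701, 0.081, 0.704, 0.08]
contact_force: [-8.4, -1.5, 13.2]
opening: 0.001
```

{"api": "drive_tool", "payload": {"steps": [[0.2,0,0,0,0],[0.2,0,0,0,0],[0,0,0,0,0]]}}

```text
time: 11.2
eef_pos: [0.5479, 0.1846, 0.1236]
tcp_rot: [-0.701, 0.081, 0.704, 0.08]
contact_force: [-14.8, -3.8, 28.1]
opening: 0.002
```

It stopped at the same height with no further travel at 28 N, so the rocker is home. Next, the blue key.

{"api": "drive_tool", "payload": {"steps": [[-1.2,0,0,0,0],[-4.2,0,0,0,0],[0,4,0.6,0,0],[0,4.3,0.6,0,0],[0,4.5,0.6,0,0],[0,4.6,0.6,0,0],[0,0,0,0,0],[0,0,0,0,0]]}}

```text
time: 12.0
eef_pos: [0.4855, 0.0198, 0.1715]
tcp_rot: [-0.702, 0.081, 0.703, 0.082]
contact_force: [0.8, -0.1, -0.4]
opening: 0.003
```

Run:
```python
from h import *
c=shot('wrist');k=.64; yaw=np.radians(-13.2)
X=np.array([np.cos(yaw),np.sin(yaw)]);Y=np.array([-X[1],X[0]])
h=cv2.cvtColor(c['frame'],cv2.COLOR_RGB2HSV)
for n,lo,hi in (('blue',100,125),('red',0,6),('green',45,75)):
    m=((h[...,0]>=lo)&(h[...,0]<=hi)&(h[...,1]>140)&(h[...,2]>60)).astype(np.uint8)
    nn,_,st,ce=cv2.connectedComponentsWithStats(m)
    for i in range(1,nn):
        if st[i,4]>80:
            p=onz(c,*ce[i],.1186);print(n,st[i],ce[i].round(1),p.round(4),(p[:2]@X).round(4),(p[:2]@Y).round(4))
st=readout.get_state();p=st['eef_pos'];print(p,p[:2]@X,p[:2]@Y,st['contact_force'],proj(c,p))
cv2.imwrite('pics/w6.png',cv2.resize(c['frame'],(640,480))[...,::-1])
```

```text
blue [  29  120  122   17 1841] [ 88.9 127.6] [0.5671 0.1045 0.1186] 0.5283 0.2313
blue [236 203  30  29 710] [250.6 217.3] [0.486  0.0209 0.1186] 0.4684 0.1314
red [ 393   26  119   70 4626] [437.7  61.4] [ 0.5566 -0.1092  0.1186] 0.5668 0.0208
red [149 203  31  30 742] [164.1 217.6] [0.499  0.0773 0.1186] 0.4682 0.1892
green [ 65 204  30  27 586] [ 79.6 217.7] [0.5122 0.1344 0.1186] 0.4679 0.2478
[0.48584969 0.02060932 0.1717294 ] 0.46830685390796983 0.1310090027776382 [-0.20274003  0.23243064 -0.57364449] [250.28993908 257.73775368]
```

View pics/w6.png

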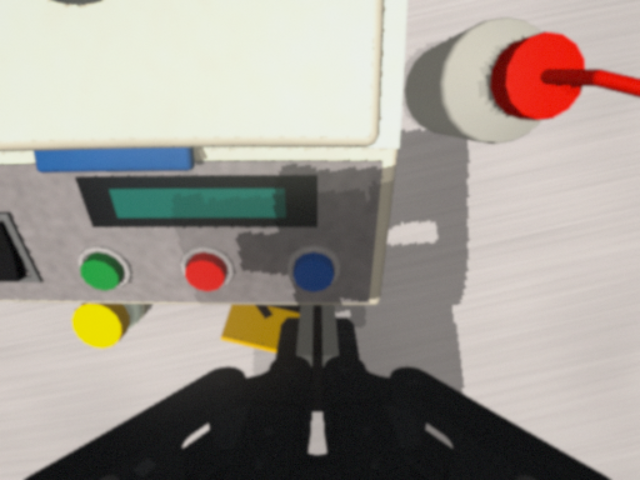

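The view shows the tips in line with the blue key at (314,271) of 640x480, and the measured offset is under 1 mm. Green and red are well clear. Pressing now.

{"api": "drive_tool", "payload": {"steps": [[2.5,0,0,0,0],[2,0,0,0,0],[0.2,0,0,0,0],[0.2,0,0,0,0],[0,0,0,0,0]]}}

```text
time: 12.55
eef_pos: [0.4867, 0.0211, 0.1239]
tcp_rot: [0.703, -0.08, -0.702, -0.08]
contact_force: [0.2, 0.4, 0.4]
opening: 0.001
```

{"api": "drive_tool", "payload": {"steps": [[0.2,0,0,0,0],[0.2,0,0,0,0],[0,0,0,0,0]]}}

```text
time: 12.85
eef_pos: [0.4875, 0.0205, 0.1207]
tcp_rot: [0.704, -0.081, -0.701, -0.081]
contact_force: [0.5, 1.7, 2.4]
opening: 0.0
```

{"api": "drive_tool", "payload": {"steps": [[0.1,0,0,0,0],[0.1,0,0,0,0],[0,0,0,0,0]]}}

```text
time: 13.15
eef_pos: [0.4871, 0.0203, 0.1185]
tcp_rot: [0.703, -0.081, -0.701, -0.081]
contact_force: [2.5, 1.0, 6.3]
opening: -0.002
```

{"api": "drive_tool", "payload": {"steps": [[0.1,0,0,0,0],[0.1,0,0,0,0],[0,0,0,0,0]]}}

```text
time: 13.45
eef_pos: [0.4874, 0.0202, 0.1181]
tcp_rot: [0.703, -0.081, -0.702, -0.081]
contact_force: [-1.1, 0.9, 14.0]
opening: 0.002
```

{"api": "drive_tool", "payload": {"steps": [[0.1,0,0,0,0],[0,0,0,0,0],[0,0,0,0,0]]}}

```text
time: 13.75
eef_pos: [0.4874, 0.0202, 0.1179]
tcp_rot: [0.703, -0.081, -0.702, -0.081]
contact_force: [-3.7, 1.0, 17.9]
opening: -0.001
```

It is hard against the stop at z = 0.118 (predicted 0.1177), at 18 N. One last look, while still holding.

Run:
```python
from h import *
c=shot('wrist');s=shot('scene')
b=cv2.resize(s['frame'][140:265,180:320],(400,357),interpolation=cv2.INTER_CUBIC)
a=cv2.resize(c['frame'],(400,300))
o=np.zeros((357,800,3),np.uint8);o[:300,:400]=a;o[:,400:]=b
cv2.imwrite('pics/w7.png',o[...,::-1])
st=readout.get_state();print(st['eef_pos'],st['contact_force'])
```

```text
[0.48745088 0.02023846 0.1179148 ] [-3.17334495  0.71418751 17.68341666]
```

View pics/w7.png

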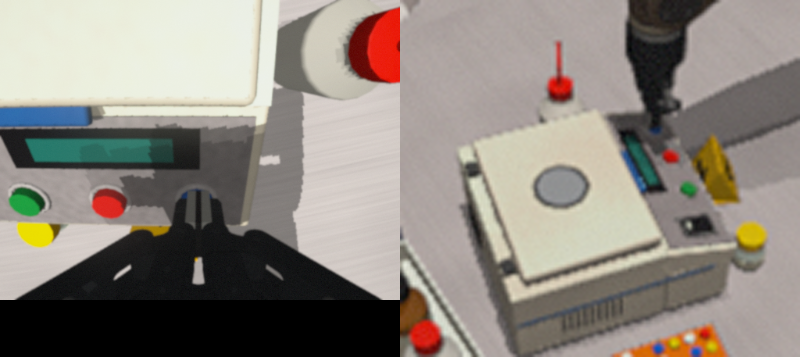

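The final view shows the tips on the blue key, the lid shut, the red and green keys untouched, and the machine and its neighbours in place.

```bash
python3 -c "
from plant import sign_off
print(sign_off())"
```

```text
the job is handed in; nothing more can be done
None
```

I handed the job in at about 14 s on the robot's clock, with the lid shut, the mains on and the blue key still held down; no verdict was given.

- **Lid:** I pushed it down from above with the shut fingertips. It stopped hard at 152 mm, its shut height, and held there under 20 N.
- **Mains:** I pressed the striped end of the rocker until it stopped. A picture showed it had flipped. A second press at 28 N stopped at the same height, so it is fully on.
- **Blue key:** The fingertips stopped at 117.9 mm, against 117.7 mm predicted for fully down. They hold it with about 18 N, against 4.2 N needed.

The last pictures show the lid still shut and the green and red keys untouched. The machine, jar, marker tent and wash bottle show no visible shift, and the part of the tube rack in view looks unmoved. I did not check the other bench items again, but the arm worked only over the machine.

**Disagreement:** early lid measurements put the machine about 2 cm farther back than its panel did. I went by what the wrist camera and touch showed, and the later contact heights agreed with that.

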